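# Pull a stuck bearing out of the spring vice and rack it

### The job

A ball bearing has dropped on edge into the spring vice and is pinched between its jaws, with only its top showing. Pull it out by that exposed top and put it away standing on edge in the one empty compartment of the wooden bearing rack, lowering it in rather than dropping it. Leave the other bearings in their compartments and the other things where they are.

Things in the scene. Friction and masses are not known exactly. Their poses are not given: they have to be found in the camera images.
- bearing_center (a point): Centre of the stuck ball bearing, a tan ring-shaped disc 38 mm across, 12 mm thick, about 60 g, standing on edge between the vice jaws, resting on the bed, its top 17 mm above the jaw tops, within 15 mm of the jaws' middle. z is its own axis (normal to the flat faces), level at the start, along the vice's x.
- vise: Grey steel spring vice, fixed, from x = -90 to +50 mm, 112 mm wide (y). Origin under the middle of the gap, on the mat; z up. Jaws: two bars 86 mm along y, 32 mm deep, level tops 37 mm up, faces at x = +6 and -6 mm; bed between them 16 mm up. The +x jaw is fixed; the -x jaw is sprung, pinches the bearing with about 5 N (pull straight up, several N), and closes 1 mm more when it is gone.
- rack: Pale wooden rack, fixed, 34 mm (x) by 160 mm (y), 30 mm tall: three open-topped compartments in a row, centred at y = -51, 0, +51 mm, each 20 mm (x) by 46 mm (y) inside, 22 mm deep (floor 8 mm above the mat), for one bearing standing on edge with its axis along the rack's x. Origin under its middle, on the mat; z up.
- cell_seat (a point): Middle of the top of the thin black rubber pad (17 x 42 x 2 mm, fixed) on the floor of the empty compartment, which may be any of the three. 10 mm above the mat, 20 mm below the wall tops; axes as the rack's. A bearing standing on it has its centre 19 mm above this point and its top 18 mm above the wall tops.
- bearing_a: A bearing like the stuck one, standing on edge in a compartment of the rack, its top 16 mm above the wall tops; leave it. Origin at the middle of one flat face, z along its axis.
- bearing_b: The other bearing standing on edge in the rack; leave it. Origin at the middle of one flat face, z along its axis.
- tape_center (a point): Centre of a bystanding roll of black tape, 67 mm across, 19 mm tall.
- spool_center (a point): Centre of a bystanding small spool, 57 mm across, 50 mm tall.
- reel_center (a point): Centre of a bystanding reel of solder, 53 mm across, 30 mm tall.
Things that resemble listed ones, but are neither listed nor needed, are in the scene too. What is shaped like the part that bears bearing_center but black, orange or red is not meant.

How it is judged:
By the outcome, as a careful person would: the job done as asked, in the order asked, and still so for the second after the job is handed in, with the robot touching nothing.
It also fails if it takes over 38 s, if anything falls off the work surface, if the arm or the gripper's body presses on something with over 40 N, if the wrist force passes 120 N, or if a joint passes its speed limit or range.

### The arm

A 6-joint arm with a two-finger parallel gripper is mounted at the origin on a cart in front of the work surface, level with it; the furniture and walls round the work are solid. World frame = base frame: x ahead of the robot, y to its left, z up, the work surface at z = 0. Lengths are in m, angles in rad, forces in N, time in s.
With the tool pointing down it reaches from about 0.275 to 1 m from the base axis. Payload 8.4 kg.
Tool frame: the origin (TCP) lies on the centre line of the jaws, within the pads' length; the fingertips stand 22 mm ahead of it and the grasp point (between the pads) lies 3 mm ahead of it (manip.tcp_to_tips is the distance from the TCP to the fingertips, in m); z points along the fingers, y is the line along which they close (so a half turn about z gives the same grasp; the last joint's range is limited). The gripper opens to 85 mm and grips with 20 to 120 N. Pads are 22 mm wide; open, the fingers measure 114 mm over their backs; the gripper's body (76 mm by 85 mm) begins 54 mm behind the grasp point. The pads swing forward as they close: fully open they stand 13 mm farther back than shut.
Start: joints at [-0.002, 0.353, 1.633, -0, 1.155, -0.002], TCP at [0.625, -0, 0.253] pointing down, gripper open.
Joint ranges: [-2.63, 2.63], [-0.92, 2.1], [0.06, 2.66], [-1.3, 4.44], [0, 2.69], [-3.02, 3.02]. Speed limits (rad/s): [2.22, 2.22, 2.79, 3.14, 3.14, 3.14].

### API

Orientations are given as a unit quaternion [x, y, z, w].
In Python, from plant import manip gives the robot as it stands.
- The arm moves only by the tool arm_command, never from a script. Its arguments are lists of equal length, an entry for each row: "slide": the shift along the world's x, y, z in mm, a list of three; "yaw": the turn about the world's z in rad; "grip": the closure in counts, from 0 (fully open) to 255 (shut). In form: {"slide": [[x, y, z], ...], "yaw": [yaw, ...], "grip": [grip, ...]}. A call has 1 to 12 rows; each row is the pose to reach, as a shift and turn from the pose commanded when the call began; what a row does not reach only later rows make up. A row lasts 1/10 s, in which the tool goes at most 50 mm and 8.59 degrees, less where a joint would pass 70% of its speed; a pose out of reach is approached as far as the arm can. A call with a gripper value outside its range is refused whole. The fingers move at their own pace and stop on an object; "force" is the grip in N (left out, the last holds). Time passes only in rows, so rows that repeat a pose let the fingers close. It gives the time, the measured TCP pose, the force, the opening and the grip force at its end, in the units of the state.
- manip.observe(): the state, without advancing time (a new reading comes with each control period).
- manip.read_camera(name): name is "scene" or "side" or "wrist"; returns a dict with "pixels" (480x640x3 uint8, red, green, blue), "camera_matrix" (3x3 intrinsics, pixels), "extrinsics" (4x4, takes a point from camera to world coordinates). Camera axes: x right, y down, z forward; pixel columns grow to the right and rows downward; lengths in m; the calibration is good to about 2 mm. A picture is of the moment at which its call begins. There is no depth.
- manip.finish_job(): hands the job in; it is judged then, once.
The state is a dict: "clock": time; "q": joint angles; "qvel": joint speeds; "joint_efforts": joint torques, N m; "position": TCP position; "tool_rot": TCP orientation; "ft_force": force on the tool from outside, world axes, zero at the start; "moment": the same for the moment, N m; "width": opening from 0.0 (shut) to 1.0 (fully open); "grasp_force": force on a finger pad.
Only numpy, scipy, OpenCV 4.12 (cv2) and the standard library are available. Lean on these libraries where they do the work, as an engineer would, in place of code of your own. Each camera call takes 0.05 s, during which the arm holds its last target. There are 200 camera calls.

## Working session

There is one attempt and no reset: what is moved stays moved. The work goes in short steps, Python scripts to look and compute and a tool call to move; the robot and the scene stay as the last step left them, time stands still between calls to the robot, and variables do not carry over. Pictures are saved under pics/ and viewed, at most 12 in all, crops included, and the job is handed in when it is done.

Besides the shell and the picture viewer there is one more tool, called after "Call:" as name(argument=value, ...), one argument or row to a line, values as JSON. arm_command: Moves the arm, as the interface text tells. Its arguments: {"type":"object","properties":{"slide":{"type":"array"},"yaw":{"type":"array"},"grip":{"type":"array"},"force":{"type":"number"}},"required":["slide","yaw","grip"]}

```bash
mkdir -p pics; cat > h.py <<'E'
import numpy as np, cv2, pickle
from plant import manip
def shot(cam,name):
    r=manip.read_camera(cam); pickle.dump(r,open(f'pics/{name}.pkl','wb'))
    cv2.imwrite(f'pics/{name}.png',r['pixels'][:,:,::-1]); return r
def at(name,u,v,z):
    r=pickle.load(open(f'pics/{name}.pkl','rb')); K=np.array(r['camera_matrix']);T=np.array(r['extrinsics'])
    d=T[:3,:3]@np.linalg.solve(K,[u,v,1]); o=T[:3,3]
    return o+d*(z-o[2])/d[2]
def crop(name,x,y,w,h,s,out):
    im=cv2.imread(f'pics/{name}.png')[y:y+h,x:x+w]
    cv2.imwrite(f'pics/{out}.png',cv2.resize(im,None,fx=s,fy=s,interpolation=cv2.INTER_CUBIC))
def proj(name,P):
    r=pickle.load(open(f'pics/{name}.pkl','rb')); K=np.array(r['camera_matrix']);T=np.linalg.inv(np.array(r['extrinsics']))
    p=T[:3,:3]@np.asarray(P)+T[:3,3]; p=K@p; return p[:2]/p[2]
E
python3 - <<'E'
from h import *
for c in ['scene','side','wrist']:
    r=shot(c,c+'0'); print(c,np.round(r['extrinsics'],3).tolist())
print(manip.observe())
E
```

```text
scene [[-0.743, -0.394, 0.542, 0.108], [-0.669, 0.46, -0.584, 0.449], [-0.019, -0.796, -0.605, 0.569], [0.0, 0.0, 0.0, 1.0]]
side [[0.995, 0.091, -0.044, 0.637], [0.1, -0.828, 0.551, -0.572], [0.014, -0.553, -0.833, 0.867], [0.0, 0.0, 0.0, 1.0]]
wrist [[1.0, 0.002, -0.001, 0.625], [0.001, -0.954, -0.301, 0.078], [-0.002, 0.301, -0.954, 0.374], [0.0, 0.0, 0.0, 1.0]]
{'clock': 0.15, 'q': array([-2.41784327e-03,  3.53545108e-01,  1.63393356e+00,  1.17751157e-05,
        1.15519505e+00, -2.38048886e-03]), 'qvel': array([ 0.00103323, -0.00232074, -0.00246341, -0.00044576,  0.00045179,
        0.00077454]), 'joint_efforts': array([-7.39769093e-04, -6.05638933e+01, -3.42338884e+01, -2.29960733e-05,
        6.16452831e-03, -4.00942213e-05]), 'position': array([ 6.24675436e-01, -6.91102511e-06,  2.52711845e-01]), 'tool_rot': array([ 7.07121567e-01,  7.07091788e-01, -3.77477274e-04, -3.86926894e-04]), 'ft_force': array([ 0.55053928,  0.55845929, -0.77233659]), 'moment': array([ 0.00609422, -0.00449836, -0.00386101]), 'grasp_force': 0.0, 'width': 1.0013084402852028}
```

View pics/scene0.png

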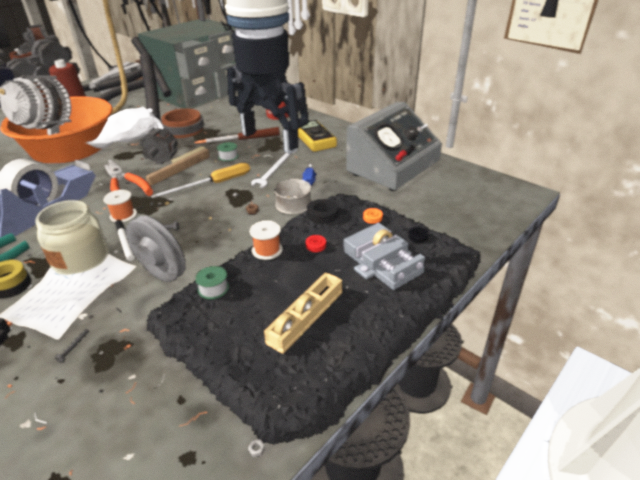

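View pics/wrist0.png

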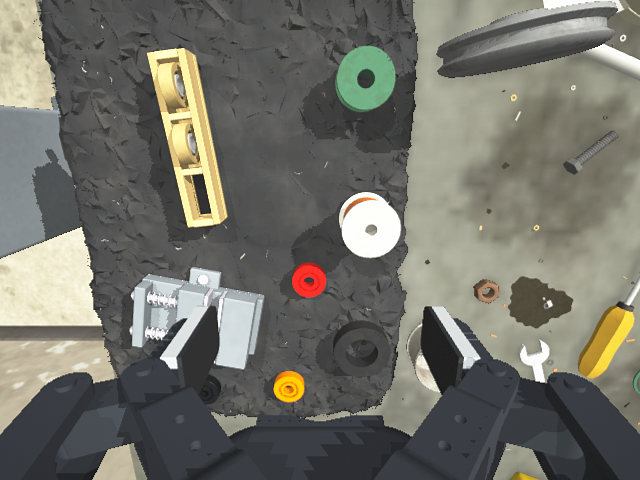

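The wrist view shows the vice near (200,315), partly hidden by a finger. The rack runs from (168,50) to (207,225) and its bottom compartment, around (203,197), is empty. The possible confusions are the red ring (309,280), the orange ring (289,387), the black ring (208,388) and the tape (361,347). In the scene view the tan ring between the vice jaws is at (382,236).

```bash
python3 - <<'E'
from h import *
print(np.round(proj('side0',at('wrist0',205,315,.037)),0), np.round(proj('side0',at('wrist0',203,197,.03)),0))
u,v=proj('side0',at('wrist0',200,250,.03)).astype(int)
x0=max(0,u-130);y0=max(0,v-100);print(x0,y0)
a=cv2.imread('pics/side0.png')[y0:y0+200,x0:x0+260]
b=cv2.imread('pics/scene0.png')[200:300,330:435]
a=cv2.resize(a,(780,600),interpolation=2)
cv2.imwrite('pics/c1.png',a)
E
```

```text
[250. 274.] [267. 213.]
127 139
```

View pics/c1.png

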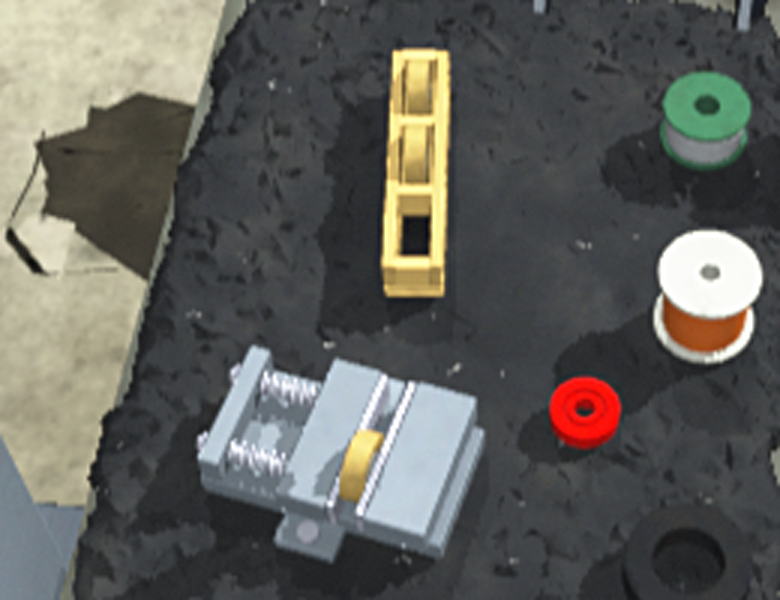

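The side crop shows the tan bearing in the vice at crop (362,463), and its pose is clear. The empty compartment is the near one, at crop (415,235). Next I compute the poses.

```bash
python3 - <<'E'
from h import *
S=lambda u,v,z:at('side0',127+u/3,139+v/3,z)
a=S(412,385,.037);b=S(360,517,.037);d=a-b
print('jaw edge',a,b,np.hypot(*d[:2]),np.degrees(np.arctan2(d[1],d[0])))
a=S(476,398,.037);b=S(438,545,.037)
print('jaw outer',a,b)
print('bearing top mid',S(364,455,.052))
for n,f in (('side',S),('wrist',lambda u,v,z:at('wrist0',u,v,z))):
  cs=[(392,50),(450,50),(383,267),(444,267)] if n=='side' else [(148,51),(186,48),(188,227),(227,222)]
  P=[f(u,v,.03) for u,v in cs]; print(n,np.round(P,4).tolist())
  P=np.array(P); m=P.mean(0); d=(P[0]+P[1]-P[2]-P[3])/2; print(m,np.hypot(*d[:2]),np.degrees(np.arctan2(d[1],d[0])))
E
```

```text
jaw edge [ 0.52128266 -0.09535923  0.037     ] [ 0.50625458 -0.17535585  0.037     ] 0.08139595971780421 79.36048402974315
jaw outer [ 0.55625106 -0.09961047  0.037     ] [ 0.54791144 -0.18661828  0.037     ]
bearing top mid [ 0.50500347 -0.14765872  0.052     ]
side [[0.4738, 0.1421, 0.03], [0.509, 0.146, 0.03], [0.493, -0.0171, 0.03], [0.527, -0.0133, 0.03]]
[0.50069256 0.06442414 0.03      ] 0.16036299604802695 96.67309339428068
wrist [[0.4734, 0.146, 0.03], [0.5071, 0.1484, 0.03], [0.4906, -0.0141, 0.03], [0.5308, -0.0088, 0.03]]
[0.5004756  0.06790631 0.03      ] 0.15994747499041498 97.34036557800434
```

Call:
arm_command(
  slide=[
    [-40, -48, -27],
    [-80, -96, -54],
    [-120, -146, -80],
    [-120, -146, -80],
    [-120, -146, -80],
  ],
  yaw=[-0.06, -0.12, -0.15, -0.15, -0.15],
  grip=[0, 0, 0, 0, 0],
)

```text
clock: 0.65
position: [0.5001, -0.1482, 0.1708]
tool_rot: [0.759, 0.651, -0.002, -0.002]
ft_force: [-0.1, 0.4, -0.3]
width: 1.003
grasp_force: 0.0
```

```bash
python3 - <<'E'
from h import *
shot('wrist','w1'); s=manip.observe(); print(s['position'],s['tool_rot'])
print(proj('w1',s['position']))
E
```

```text
[ 0.50198767 -0.1476221   0.17168126] [ 0.75906665  0.65101018 -0.00118303 -0.00146977]
[323.31501329 337.48659049]
```

View pics/w1.png

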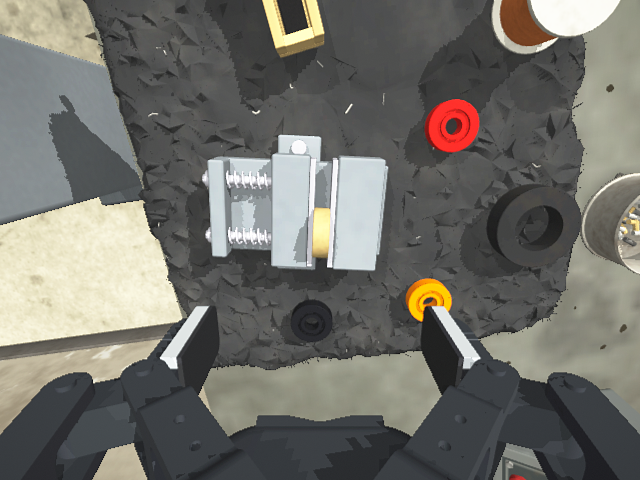

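The tan bearing is at about (322,232), between jaw rims at (312,160)-(307,268) and (340,157)-(330,268).

```bash
python3 - <<'E'
from h import *
f=lambda u,v,z:at('w1',u,v,z)
def ang(a,b): d=a-b; return np.hypot(*d[:2]),np.degrees(np.arctan2(d[1],d[0]))
for a,b in [((310,153),(306,268)),((340,157),(329,268)),((386,158),(377,270)),((273,154),(273,267))]:
  A,B=f(*a,.037),f(*b,.037); print(A,B,ang(A,B))
for p in [(322,209),(321,230),(313,232),(331,232)]: print(p,f(*p,.054), f(*p,.045))
crop('w1',260,140,140,140,4,'c2')
E
```

```text
[ 0.50246028 -0.083752    0.037     ] [ 0.48546238 -0.1695166   0.037     ] (np.float64(0.08743280082667601), np.float64(78.78968515318992))
[ 0.52307103 -0.08967581  0.037     ] [ 0.50326861 -0.17218692  0.037     ] (np.float64(0.08485410619880707), np.float64(76.5044310129072))
[ 0.55523605 -0.09527032  0.037     ] [ 0.54020421 -0.17942619  0.037     ] (np.float64(0.0854878155811223), np.float64(79.87268419382835))
[ 0.47642374 -0.0804824   0.037     ] [ 0.46004545 -0.1648554   0.037     ] (np.float64(0.08594795683157185), np.float64(79.01450532194467))
(322, 209) [ 0.50539393 -0.12131816  0.054     ] [ 0.50510606 -0.12321426  0.045     ]
(321, 230) [ 0.50245002 -0.13612734  0.054     ] [ 0.50205078 -0.13858361  0.045     ]
(313, 232) [ 0.49663688 -0.13673366  0.054     ] [ 0.49601776 -0.13921287  0.045     ]
(331, 232) [ 0.50921992 -0.13863047  0.054     ] [ 0.50907676 -0.14118143  0.045     ]
```

View pics/c2.png

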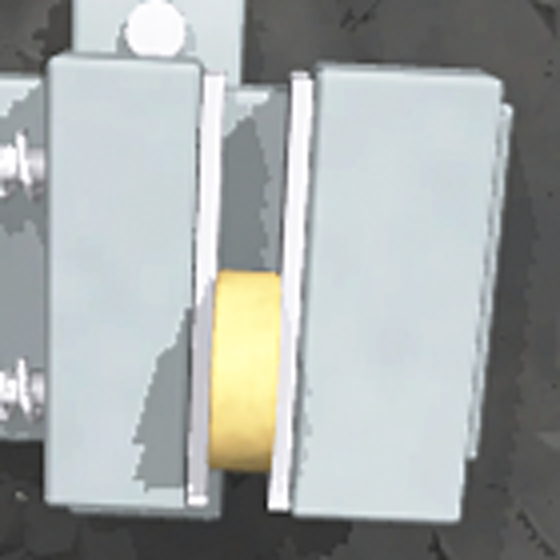

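```bash
python3 - <<'E'
from h import *
t=np.radians(-10.5);ax=np.array([np.cos(t),np.sin(t),0]);ay=np.array([-ax[1],ax[0],0])
from scipy.optimize import least_squares
def outl(p):
  c=np.array([p[0],p[1],.035]);th=np.linspace(0.1,3.04,80)
  return np.array([proj('w1',c+s*.006*ax+.019*(np.cos(a)*ay+[0,0,np.sin(a)])) for s in(-1,1) for a in th])
o=(260,140)
tgt=np.array([209+0,282,270,470])/4+[260,260,140,140]
def r(p):
  q=outl(p); return [q[:,0].min()-tgt[0],q[:,0].max()-tgt[1]+0,q[:,1].min()-tgt[2],q[:,1].max()-tgt[3]]
s=least_squares(r,[.503,-.14]);print(s.x,s.fun)
print('jaw mid',(at('w1',312,160,.037)+at('w1',337,160,.037))/2,(at('w1',308,265,.037)+at('w1',330,265,.037))/2)
E
```

```text
[ 0.50156707 -0.14287184] [ 0.23675315 -0.23204767  0.36798428 -0.39817007]
jaw mid [ 0.51189149 -0.09007585  0.037     ] [ 0.49590765 -0.16854152  0.037     ]
```

Call:
arm_command(
  slide=[
    [-1, 3, -35],
    [-1, 4, -75],
    [-1, 4, -75],
    [-1, 4, -75],
  ],
  yaw=[-0.035, -0.035, -0.035, -0.035],
  grip=[130, 130, 130, 130],
)

```text
clock: 1.1
position: [0.5046, -0.1415, 0.0987]
tool_rot: [0.769, 0.639, -0.0, -0.0]
ft_force: [1.0, -0.6, 1.4]
width: 0.487
grasp_force: 0.0
```

```bash
python3 - <<'E'
from h import *
shot('wrist','w2');shot('side','s2'); s=manip.observe(); print(s['position'],s['tool_rot'],s['width'],s['ft_force'])
a=cv2.imread('pics/w2.png')[160:460,120:520];b=cv2.imread('pics/s2.png');u,v=proj('s2',s['position']).astype(int)
b=b[v-75:v+75,u-100:u+100]
cv2.imwrite('pics/c3.png',cv2.resize(np.vstack([a,cv2.resize(b,(400,300),interpolation=2)]),None,fx=1,fy=1))
E
```

```text
[ 0.50564062 -0.14202008  0.10009028] [7.69182179e-01 6.39028201e-01 7.57391767e-04 1.07669486e-03] 0.49265255051548756 [ 0.79395078 -0.00257768 -0.46623969]
```

View pics/c3.png

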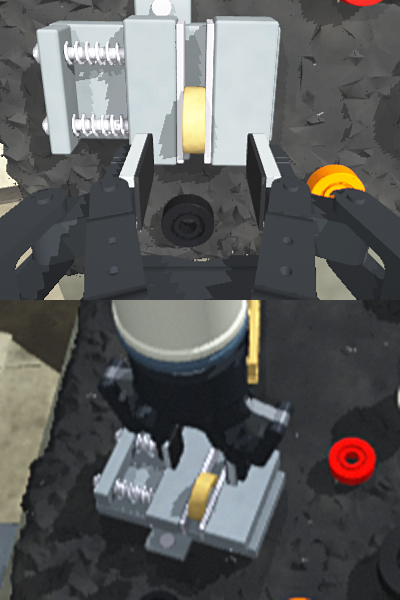

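The fingers straddle the bearing and their midpoint is 2–3 mm to its +x side, so I correct that and descend.

Call:
arm_command(
  slide=[
    [-3, -1, -15],
    [-3, -1, -30],
    [-3, -1, -34],
    [-3, -1, -34],
    [-3, -1, -34],
  ],
  yaw=[0, 0, 0, 0, 0],
  grip=[130, 150, 170, 170, 170],
)

```text
clock: 1.7
position: [0.5019, -0.1432, 0.0655]
tool_rot: [0.769, 0.639, 0.0, 0.001]
ft_force: [0.2, -0.8, -0.2]
width: 0.337
grasp_force: 0.0
```

```bash
python3 - <<'E'
from h import *
shot('wrist','w3');shot('side','s3'); P=[]
s=manip.observe();print(s['position'],s['width'],s['ft_force'])
a=cv2.imread('pics/w3.png')[160:460,120:520];b=cv2.imread('pics/s3.png');u,v=proj('s3',s['position']).astype(int)
b=b[v-45:v+45,u-60:u+60]
cv2.imwrite('pics/c4.png',np.hstack([a,cv2.resize(b,(400,300),interpolation=2)]))
E
```

```text
[ 0.50174363 -0.14315508  0.06526813] 0.3324349205157689 [-0.71607693 -0.34043998 -0.53900891]
```

View pics/c4.png

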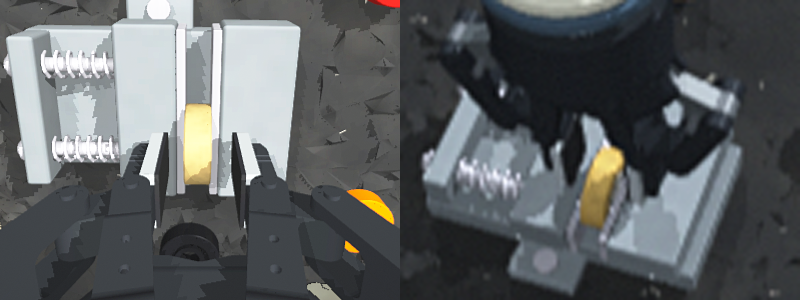

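```bash
python3 - <<'E'
from h import *
s=manip.observe();p=s['position'];t=np.radians(-10.5);ax=np.array([np.cos(t),np.sin(t),0]);ay=np.array([-ax[1],ax[0],0])
u,v=proj('s3',[.50174,-.14316,.06527]).astype(int)
for k in(-1,1):
 for w in(-.011,.011):
  q=p+k*.014*ax+w*ay-[0,0,.020]
  print(k,w,proj('w3',q)-[120,160],(proj('s3',q)-[u-60,v-45])*400/120+[400,0])
q=np.array([.5016,-.1429,.054]);print(proj('w3',q)-[120,160],(proj('s3',q)-[u-60,v-45])*400/120+[400,0])
E
```

```text
-1 -0.011 [168.42463386 174.22964742] [566.85986345 185.70319529]
-1 0.011 [167.06546568 130.8354237 ] [583.23649795 145.73118983]
1 -0.011 [228.97619446 174.16610767] [624.09902486 201.18488271]
1 0.011 [230.20695948 130.77687076] [639.82341329 160.84475198]
[198.20206723 162.52456687] [601.78485021 163.70639038]
```

The predicted fingertip positions match the image, so I lower 2 mm and close.

Call:
arm_command(
  slide=[
    [0, 0, -2],
    [0, 0, -2],
    [0, 0, -2],
    [0, 0, -2],
    [0, 0, -2],
    [0, 0, -2],
  ],
  yaw=[0, 0, 0, 0, 0, 0],
  grip=[190, 215, 255, 255, 255, 255],
  force=60,
)

```text
clock: 2.4
position: [0.5009, -0.143, 0.0624]
tool_rot: [0.769, 0.639, -0.0, -0.0]
ft_force: [-2.0, -0.2, 5.9]
width: 0.12
grasp_force: 59.5
```

Call:
arm_command(
  slide=[
    [0, 0, 3],
    [0, 0, 7],
    [0, 0, 12],
    [0, 0, 18],
    [0, 0, 26],
    [0, 0, 40],
    [0, 0, 60],
    [0, 0, 75],
    [0, 0, 75],
    [0, 0, 75],
  ],
  yaw=[0, 0, 0, 0, 0, 0, 0, 0, 0, 0],
  grip=[255, 255, 255, 255, 255, 255, 255, 255, 255, 255],
)

```text
clock: 3.4
position: [0.5013, -0.1431, 0.138]
tool_rot: [0.769, 0.639, 0.0, 0.001]
ft_force: [0.0, 0.4, 0.2]
width: 0.116
grasp_force: 59.2
```

Call:
arm_command(
  slide=[
    [1, 40, 0],
    [3, 80, 0],
    [4, 120, 0],
    [6, 158, 0],
    [6, 158, 0],
    [6, 158, -20],
    [6, 158, -20],
    [6, 158, -20],
  ],
  yaw=[0.1, 0.2, 0.3, 0.307, 0.307, 0.307, 0.307, 0.307],
  grip=[255, 255, 255, 255, 255, 255, 255, 255],
)

```text
clock: 4.2
position: [0.5063, 0.0145, 0.1168]
tool_rot: [0.663, 0.749, -0.001, -0.001]
ft_force: [-0.0, -0.8, 0.6]
width: 0.121
grasp_force: 59.2
```

```bash
python3 - <<'E'
from h import *
shot('wrist','w4');shot('side','s4')
s=manip.observe();p=s['position'];print(p,s['tool_rot'],s['width'],s['grasp_force'])
a=cv2.imread('pics/w4.png')[100:400,200:450];b=cv2.imread('pics/s4.png');u,v=proj('s4',p-[0,0,.05]).astype(int)
b=b[v-75:v+50,u-62:u+63];print(u-62,v-75)
cv2.imwrite('pics/c5.png',np.hstack([cv2.resize(a,(400,480)),cv2.resize(b,(400,400),interpolation=2)]) if 0 else np.hstack([cv2.resize(a,(400,480),interpolation=2),cv2.copyMakeBorder(cv2.resize(b,(400,400),interpolation=2),0,80,0,0,0)]))
E
```

```text
[0.50711855 0.01446594 0.11755657] [ 6.62986223e-01  7.48631595e-01 -4.12795169e-05  1.09170622e-05] 0.11901604315829793 59.206664494704455
202 125
```

View pics/c5.png

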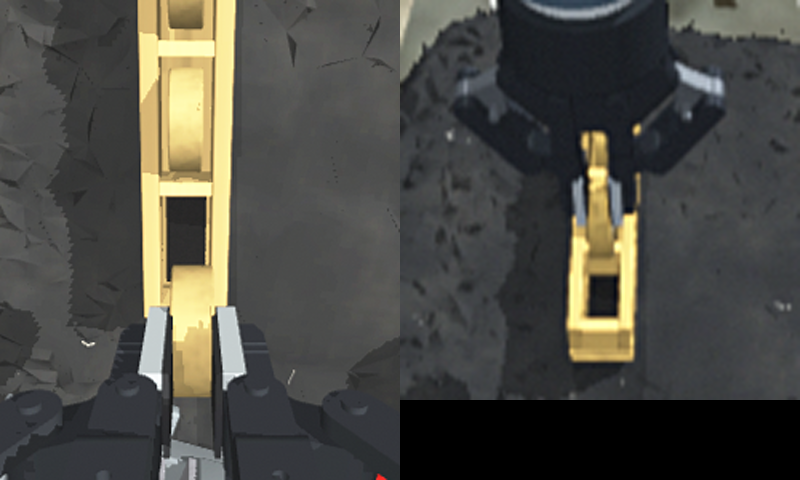

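```bash
python3 - <<'E'
from h import *
W=lambda x,y,z=.03:at('w4',200+x/1.6,100+y/1.6,z)
S=lambda x,y,z=.03:at('s4',202+(x-400)/3.2,125+y/3.2,z)
for n,p in dict(divL=W(160,196),divR=W(213,196),outL=W(140,188),outR=W(234,188),outL2=W(138,48),outR2=W(236,48),farfront=W(160,55)).items(): print(n,p)
for n,p in dict(nearL=S(585,318),nearR=S(617,318),cornL=S(569,331),cornR=S(634,331)).items(): print(n,p)
t=np.radians(97);ay=np.array([np.cos(t),np.sin(t),0])
print('seat wrist',(W(160,196)+W(213,196))/2-.023*ay,'side',(S(585,318)+S(617,318))/2+.023*ay)
p=np.array([.5068,.0145,.1172]);
print('bearing bottom in wrist', (proj('w4',p-[0,0,.0275]+.019*ay)-[200,100])*1.6)
for x,y in((174,266),(211,266)): print(W(x,y,p[2]-.0275))
E
```

```text
divL [0.49155948 0.03813976 0.03      ]
divR [0.51169886 0.04063799 0.03      ]
outL [0.48365869 0.04032503 0.03      ]
outR [0.51921996 0.04473476 0.03      ]
outL2 [0.4781346  0.09083446 0.03      ]
outR2 [0.51255391 0.09507826 0.03      ]
farfront [0.48611408 0.08943402 0.03      ]
nearL [ 0.50049148 -0.00879945  0.03      ]
nearR [ 0.51730576 -0.00694839  0.03      ]
cornL [ 0.49336534 -0.01794077  0.03      ]
cornR [ 0.52736571 -0.01420248  0.03      ]
seat wrist [0.50443216 0.01656032 0.03      ] side [0.50609563 0.01495464 0.03      ]
bearing bottom in wrist [191.54616646 269.20100531]
[0.49942008 0.03371132 0.0897    ]
[0.5098465  0.03500885 0.0897    ]
```

Call:
arm_command(
  slide=[
    [-1.5, 0.5, 0],
    [-1.5, 0.5, -20],
    [-1.5, 0.5, -38],
    [-1.5, 0.5, -48],
    [-1.5, 0.5, -54],
    [-1.5, 0.5, -57],
    [-1.5, 0.5, -58],
    [-1.5, 0.5, -58],
  ],
  yaw=[0, 0, 0, 0, 0, 0, 0, 0],
  grip=[255, 255, 255, 255, 255, 255, 255, 255],
)

```text
clock: 5.1
position: [0.5058, 0.0155, 0.0596]
tool_rot: [0.663, 0.749, 0.0, 0.0]
ft_force: [0.3, 0.7, 0.1]
width: 0.117
grasp_force: 59.2
```

```bash
python3 - <<'E'
from h import *
shot('wrist','w5');shot('side','s5')
s=manip.observe();p=s['position'];print(p,s['ft_force'],s['grasp_force'])
a=cv2.imread('pics/w5.png')[100:400,200:450];b=cv2.imread('pics/s5.png');u,v=proj('s5',p-[0,0,.03]).astype(int)
b=b[v-50:v+50,u-50:u+50]
cv2.imwrite('pics/c6.png',np.hstack([cv2.resize(a,(400,480),interpolation=2),cv2.copyMakeBorder(cv2.resize(b,(400,400),interpolation=2),0,80,0,0,0)]))
E
```

```text
[0.50587838 0.0155137  0.05976365] [-0.32018383 -0.90554432 -0.15555542] 59.2214557249099
```

View pics/c6.png

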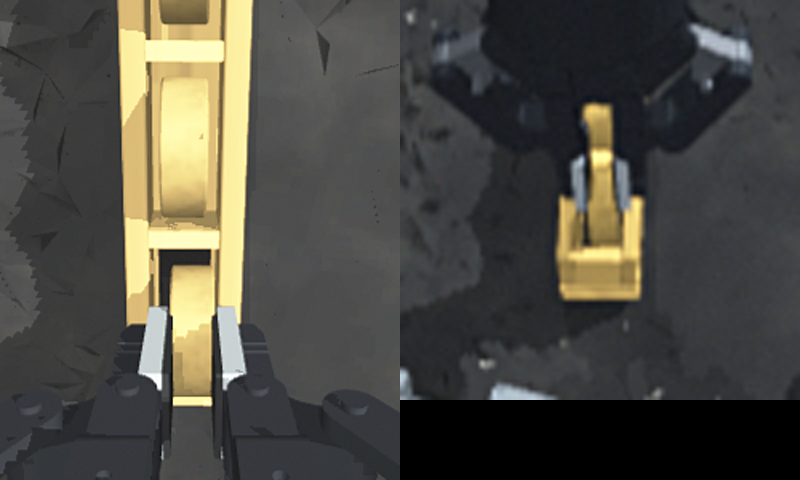

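The bearing is inside the compartment, free of the walls and about 1–2 mm to the +x side. I'll nudge it over and lower until contact.

Call:
arm_command(
  slide=[
    [-1.5, 0, -0.5],
    [-1.5, 0, -1],
    [-1.5, 0, -1.7],
    [-1.5, 0, -2.4],
    [-1.5, 0, -2.4],
  ],
  yaw=[0, 0, 0, 0, 0],
  grip=[255, 255, 255, 255, 255],
)

```text
clock: 5.7
position: [0.504, 0.0155, 0.0568]
tool_rot: [0.663, 0.749, -0.0, -0.0]
ft_force: [0.3, 0.1, -0.7]
width: 0.123
grasp_force: 59.2
```

Call:
arm_command(
  slide=[
    [0, 0, -0.5],
    [0, 0, -0.8],
    [0, 0, -1.0],
    [0, 0, -1.0],
  ],
  yaw=[0, 0, 0, 0],
  grip=[255, 255, 255, 255],
)

```text
clock: 6.1
position: [0.5041, 0.0155, 0.0562]
tool_rot: [0.663, 0.749, 0.0, 0.0]
ft_force: [-1.4, 0.2, 6.1]
width: 0.12
grasp_force: 60.0
```

It touches the pad at 6 N, at the height I predicted. I'll release gently.

Call:
arm_command(
  slide=[
    [0, 0, 0],
    [0, 0, 0],
    [0, 0, 0],
    [0, 0, 0],
    [0, 0, 0],
    [0, 0, 0],
    [0, 0, 0],
    [0, 0, 0],
  ],
  yaw=[0, 0, 0, 0, 0, 0, 0, 0],
  grip=[255, 255, 222, 215, 205, 195, 180, 170],
  force=20,
)

```text
clock: 6.9
position: [0.5039, 0.0155, 0.0558]
tool_rot: [0.663, 0.749, -0.0, -0.0]
ft_force: [-0.4, -0.7, -0.5]
width: 0.336
grasp_force: 0.0
```

Call:
arm_command(
  slide=[
    [0, 0, 5],
    [0, 0, 15],
    [0, 0, 40],
    [0, 0, 80],
    [0, -40, 120],
    [0, -80, 140],
    [0, -80, 140],
    [0, -80, 140],
  ],
  yaw=[0, 0, 0, 0, 0, 0, 0, 0],
  grip=[150, 150, 150, 150, 150, 150, 150, 150],
)

```text
clock: 7.7
position: [0.5043, -0.0653, 0.1972]
tool_rot: [0.664, 0.748, 0.001, 0.001]
ft_force: [-0.2, 0.4, 0.0]
width: 0.409
grasp_force: 0.0
```

```bash
python3 - <<'E'
from h import *
shot('wrist','w6');shot('side','s6')
u,v=proj('w6',[.505,.016,.03]).astype(int);print(u,v)
a=cv2.imread('pics/w6.png');x=max(0,u-125);y=max(0,v-150);a=a[y:y+300,x:x+250]
b=cv2.imread('pics/s6.png');u,v=proj('s6',[.505,.016,.03]).astype(int)
b=b[v-60:v+60,u-50:u+50]
cv2.imwrite('pics/c7.png',np.hstack([cv2.resize(a,(400,480),interpolation=2),cv2.resize(b,(400,480),interpolation=2)]))
E
```

```text
332 128
```

View pics/c7.png

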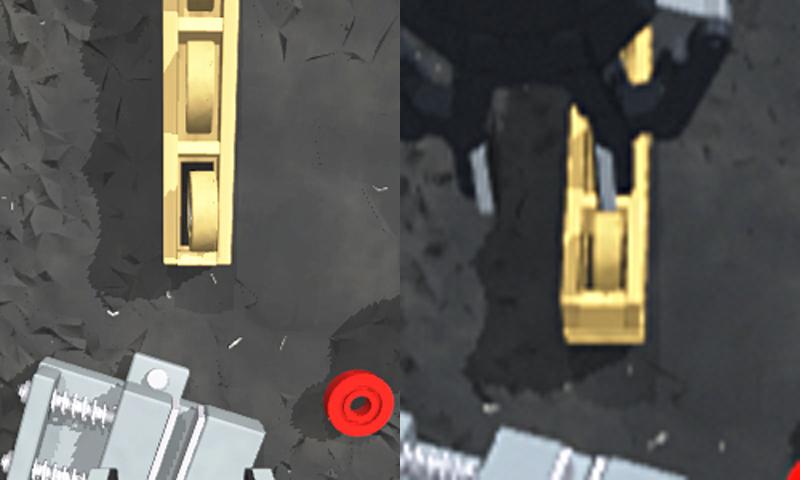

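It is standing in the compartment. I'll use the last picture to check for lean.

```bash
python3 - <<'E'
from h import *
a=cv2.imread('pics/w6.png')[40:150,295:365]
b=cv2.imread('pics/s6.png');u,v=proj('s6',[.505,.016,.03]).astype(int)
b=b[v-25:v+30,u-18:u+17];print(u-18,v-25)
cv2.imwrite('pics/c8.png',np.hstack([cv2.resize(x,(380,597),interpolation=2) for x in(a,b)]))
E
```

```text
246 187
```

View pics/c8.png

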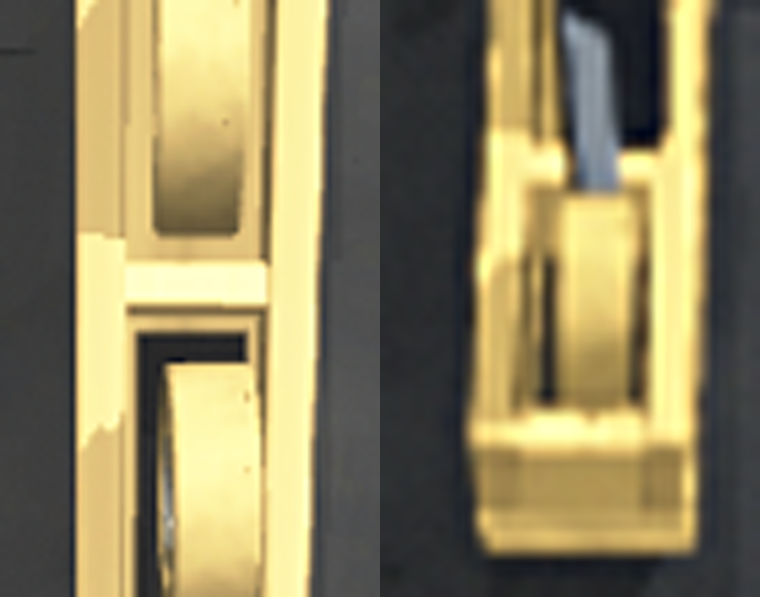

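```bash
python3 - <<'E'
from h import *
t=np.radians(7);ax=np.array([np.cos(t),np.sin(t),0]);ay=np.array([-ax[1],ax[0],0])
def pr(dx,lean):
  A=ax*np.cos(lean)-np.array([0,0,1])*np.sin(lean);Z=np.cross(A,ay)
  base=np.array([.505,.0155,.010])+dx*ax; c=base+.019*Z
  W=lambda P:(proj('w6',P)-[295,40])*5.43
  S=lambda P:(proj('s6',P)-[246,187])*10.86+[380,0]
  th=np.linspace(0,2*np.pi,200)
  R=[[c+s*.006*A+.019*(np.cos(a)*ay+np.sin(a)*Z) for a in th] for s in(-1,1)]
  # wrist: col of faces at rows ~ 500 : left extremes
  wl=np.array([W(P) for P in R[0]]);wr=np.array([W(P) for P in R[1]])
  sl=np.array([S(P) for P in R[0]]);sr=np.array([S(P) for P in R[1]])
  g=lambda q,m,r:np.round(np.sort(q[np.abs(q[:,1]-r)<25][:,0])[[0,-1]],0)
  print(dx,round(np.degrees(lean)),'W row450 L',g(wl,0,450),'R',g(wr,0,450),'top',wl[:,1].min().round(),'| S top',sl[sl[:,1].argmin()].round(),sr[sr[:,1].argmin()].round(),'row390',g(sl,0,390),g(sr,0,390))
for l in(-8,-4,0,4,8): pr(0,np.radians(l))
def C(x,y):return (proj('w6',np.array([.505,.0155,0])+x*ax+y*ay+[0,0,.03])-[295,40])*5.43
print('comp edges back wall',C(-.01,.023),C(.01,.023))
E
```

```text
0 -8 W row450 L [122. 158.] R [210. 235.] top 344.0 | S top [516. 171.] [591. 164.] row390 [518. 551.] [595. 624.]
0 -4 W row450 L [142. 157.] R [230. 236.] top 344.0 | S top [529. 168.] [604. 164.] row390 [528. 550.] [606. 625.]
0 0 W row450 L [157. 161.] R [235. 250.] top 344.0 | S top [542. 166.] [618. 165.] row390 [539. 550.] [616. 625.]
0 4 W row450 L [157. 181.] R [235. 269.] top 344.0 | S top [555. 165.] [631. 167.] row390 [549. 550.] [625. 626.]
0 8 W row450 L [158. 201.] R [234. 288.] top 343.0 | S top [569. 164.] [645. 169.] row390 [550. 560.] [625. 637.]
comp edges back wall [131.15134807 313.20360423] [273.1176219  313.02108676]
```

```bash
python3 - <<'E'
from h import *
shot('wrist','w7')
d=np.abs(cv2.imread('pics/w6.png')[60:150,295:365].astype(int)-cv2.imread('pics/w7.png')[60:150,295:365]);print(d.max(),d.mean())
print(manip.observe()['ft_force'])
print(manip.finish_job())
E
```

```text
230 24.78814814814815
[-0.44010148 -0.41689368  0.50486905]
the job is handed in; nothing more can be done
None
```

I pulled the tan bearing out of the vice, lowered it onto the pad in the rack's empty compartment until it touched (about 6 N), released it standing on edge, and handed the job in at about 8 s. The last pictures showed it upright to within about 2–4°. A final frame comparison to confirm it was at rest told me nothing, because the images differed strongly, probably from the arm still settling, and I did not look into it before handing in.

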